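# Lock the corner rounder's die with the flat driver

### The arm

A 6-joint arm with a two-finger parallel gripper is mounted at the origin on a cart in front of the work surface, level with it; the furniture and walls round the work are solid. World frame = base frame: x ahead of the robot, y to its left, z up, the work surface at z = 0. Lengths are in mm, angles in degrees, forces in N, time in s.
With the tool pointing down it reaches from about 300 to 850 mm from the base axis. Payload 4.2 kg.
Tool frame: the origin (TCP) lies on the centre line of the jaws, within the pads' length; the fingertips stand 11 mm ahead of it and the grasp point (between the pads) lies 8 mm behind it; z points along the fingers, y is the line along which they close (so a half turn about z gives the same grasp; the last joint's range is limited). The gripper opens to 91 mm and grips with 3 to 60 N. Pads are 32 mm wide; open, the fingers measure 118 mm over their backs; the gripper's body (76 mm by 178 mm) begins 60 mm behind the grasp point.
Start: joints at [72.766, 18.312, 89.639, -0, 72.044, -1.146], TCP at [159.348, 552.495, 224.976] pointing down, gripper open.
Joint ranges: [-177.97, 177.97], [-48.28, 115.42], [12.27, 149.76], [-77.06, 257.06], [2.81, 150.46], [-146.56, 146.56]. Speed limits (degrees/s): [147.25, 147.25, 180, 180, 180, 180].

### API

Orientations are given as [roll, pitch, yaw] about the fixed x, y, z axes, in that order (R = Rz(yaw) Ry(pitch) Rx(roll)).
In Python, from workcell import env, grab_frame, camera_model, models gives the robot as it stands.
- The arm moves only by the shell command python3 -m crank 'ROWS' [FORCE]. ROWS is text: rows parted by semicolons, each of 7 numbers parted by spaces: the closure, from -1 (fully open) to 1 (shut), so that 0 is half open, then the shift along the tool's x, y, z in mm, then the turn, a rotation vector about the tool's x, y, z in degrees. A call has 1 to 10 rows; each row shifts and turns the commanded pose from where the row before left it, along the tool's axes as they then stand; what a row does not reach is not made up. A row lasts 1/8 s, in which the tool goes at most 62.5 mm and 10.7 degrees, less where a joint would pass 70% of its speed; a pose out of reach is approached as far as the arm can. A call is refused whole if a number of a shift passes 62.5 or a number of a turn 10.7, either way. A call with a gripper value outside its range is refused whole. The fingers move at their own pace and stop on an object; FORCE is the grip in N (left out, the last holds). Time passes only in rows, so rows that do not move let the fingers close. It gives the time, the measured TCP pose, the force, the opening and the grip force at its end, in the units of the state.
- env.state(): the state, without advancing time (a new reading comes with each control period).
- grab_frame(name): name is "scene" or "top" or "wrist"; returns the picture (420x560x3 uint8, blue, green, red); there is no depth.
- camera_model(name): a dict with "K" (3x3 intrinsics, pixels), "R" (3x3) and "t" (3): a world point X has camera coordinates R X + t; the wrist camera has in their place "mount" (4x4, takes a point from camera to tool coordinates, whose origin is the TCP and whose axes are the flange's). Camera axes: x right, y down, z forward; pixel columns grow to the right and rows downward; lengths in mm; the calibration is good to about 2 mm. A picture is of the moment at which its call begins: read the wrist's pose just before it. camera_model takes no time and is no camera call.
- env.job_done(): hands the job in; it is judged then, once.
Trained networks look in the newest picture that a camera, given by its name, has taken for a name from the list of things; names that differ only in an ending like _2 or _b are one class to them, and where a whole thing is asked for, a point or a joint stands for the part that bears it (a point fixed in the world has none). Each returns a list of dicts, best first, with "p" (0 to 1); they miss things now and then, are a little off and sometimes report something else, mostly with a low value. They report only what shows in the picture. A call takes as long as a camera call. They do not tell look-alikes from the thing itself.
- models.search_frame(name, camera): "point" ([x, y, z] in mm, in world coordinates, good to about 4 mm: the middle of the surface that is visible of it).
The state is a dict: "time_s": time; "qpos": joint angles; "qvel": joint speeds; "effort": joint torques, N m; "ee_pos": TCP position; "ee_rot": TCP orientation; "force": force on the tool from outside, world axes, zero at the start; "torque": the same for the moment, N m; "gripper_width": finger opening in mm; "gripper_force": force on a finger pad.
Only numpy, scipy, OpenCV 4.12 (cv2) and the standard library are available. Lean on these libraries where they do the work, as an engineer would, in place of code of your own. Each camera call takes 0.05 s, during which the arm holds its last target. There are 200 camera calls.

### The job

Take the flat driver out of its stand, seat its blade fully in the slot of the brass lock screw on top of the blue corner rounder and turn the screw clockwise just to its stop without forcing it, pressing gently so that the blade stays at the bottom of the slot as the screw sinks. Then put the driver back upright in its stand and let go. Turn the screw with the driver only, and leave the things standing around where they are.

Things in the scene. Friction and masses are not known exactly. Their poses are not given: they have to be found in the camera images.
- rounder: Corner rounder (fixed to the worktop): black base plate 136 x 104 mm, blue housing 70 mm wide with an aluminium die cassette on it whose top is 58 mm above the worktop; paper guides in a V at the -x side, lever yoke at the +x side up to 62 mm high. Origin: centre of the underside; z up, x from the guides towards the yoke. The lock screw's axis is vertical, at x = +18 mm, y = 0 of this frame.
- slot (a point): Centre of the floor of the slot in the brass lock screw (round head, 26 mm across, 6.5 mm high above this point). x along the slot, z up out of it. The slot is a pocket 18 mm long, 4 mm wide and 6.5 mm deep, open only at the top. The point lies 63.5 mm above the worktop when the joint is 0 and sinks 3 mm per radian of the screw's turn, 4.7 mm in all. Forcing it harms it: 22 N in all, where 0.1 N m of twist bears on the slot's sides with about 15 N.
- lock_screw (a joint): Turn of the lock screw in rad, growing clockwise as seen from above: 0 = open, slot along the rounder's x; 1.571 = at its stop (locked), slot along the rounder's y, in line with the two red bars beside the screw. Starts at 0.15 to 0.45. About 0.06 N m of friction holds it wherever it is left; at the stop it is rigid.
- driver: Flat screwdriver, 110 mm long, 100 g, in the stand blade down. Origin: centre of the blade's tip; z towards the handle, x and y along the sides of the square handle. Blade 14 mm wide, 2.5 mm thick, 16 mm long. A collet clamps the bit firmly but at a different angle each time: the blade's width lies within 0.55 rad either way (about z) of this x axis; that angle is not measured.
- handle (a point): Point on the driver's axis 85 mm above the blade's tip, where to grip; axes as driver. Yellow handle 24 x 24 mm square, 55 to 107 mm above the tip; black end cap to 110 mm; round black flange 28 mm across, 50 to 55 mm above the tip; steel collet 15 mm across, 36 to 50 mm; shaft 8 mm thick.
- stand: Driver stand (fixed to the worktop): grey block 62 x 62 mm, 55 mm high, on a black foot 70 x 70 mm. Origin: centre of the underside, z up.
- stand_hole (a point): Centre of the mouth of the round hole (18 mm wide, 51 mm deep) in the top of the stand, 55 mm above the worktop. The driver hangs in it by its flange, the blade tip 50 mm below this point.
- clip_tub: Round white tub of paper clips with black lid, 55 mm across, 37 mm high, beside the rounder; origin centre of underside. To be left alone.
- staples_box: Grey and black card box of staples, 51 x 75 x 24 mm, on the other side of the rounder; origin centre of underside. To be left alone.
- mug: White mug with grey dots, 82 mm wide with handle 114 mm, 91 mm high, near the stand; origin centre of underside. To be left alone.
- eraser: Dark blue and white eraser, 22 x 58 x 12 mm, between the robot and the stand; origin centre of underside. To be left alone.
Not all that is in view belongs to the job. There is more than one size of the stand; the one meant has the size given above.

How it is judged:
By the outcome, as a careful person would: the job done as asked, in the order asked, and still so for the second after the job is handed in, with the robot touching nothing.
It also fails if it takes over 72 s, if anything falls off the work surface, if the arm or the gripper's body presses on something with over 40 N, if the wrist force passes 120 N, or if a joint passes its speed limit or range.

## Working session

There is one attempt and no reset: what is moved stays moved. The work goes in short steps, Python scripts to look and compute and a shell command to move; the robot and the scene stay as the last step left them, time stands still between calls to the robot, and variables do not carry over. Pictures are saved under pics/ and viewed, at most 10 in all, crops included, and the job is handed in when it is done.

```bash
mkdir -p pics; ls; cat > h.py <<'E'
import numpy as np,cv2
from workcell import env,grab_frame,camera_model,models
from scipy.spatial.transform import Rotation as Ro
def T():
    s=env.state(); M=np.eye(4); M[:3,:3]=Ro.from_euler('xyz',s['ee_rot'],degrees=True).as_matrix(); M[:3,3]=s['ee_pos']; return M
def cam(n):
    c=camera_model(n)
    if 'mount' in c:
        M=np.linalg.inv(T()@np.array(c['mount'])); return np.array(c['K']),M[:3,:3],M[:3,3]
    return tuple(np.array(c[k]) for k in('K','R','t'))
def px(n,X,c=None):
    K,R,t=c or cam(n); p=K@(R@np.array(X,float)+t); return p[:2]/p[2]
def ray(n,uv,z,c=None):
    K,R,t=c or cam(n); d=R.T@np.linalg.inv(K)@np.array([*uv,1.]); o=-R.T@t; return o+d*(z-o[2])/d[2]
E
python3 - <<'E'
from h import *
print(env.state())
a=[]
for n in('scene','top'):
    im=grab_frame(n); a.append(im)
    for o in('rounder','slot','driver','handle','stand','stand_hole','mug','eraser','clip_tub','staples_box'):
        for d in models.search_frame(o,n)[:3]: print(n,o,np.round(d['point']),round(d['p'],2),np.round(px(n,d['point'])))
cv2.imwrite('pics/a.png',a[0]);cv2.imwrite('pics/b.png',a[1])
K,R,t=cam('top');print(K,R,-R.T@t)
E
```

```text
pics
{'time_s': 0.0, 'qpos': array([ 7.27671379e+01,  1.83524088e+01,  8.97068439e+01,  2.72137051e-04,
        7.20412061e+01, -1.14771215e+00]), 'qvel': array([-0.05475326,  0.00343333, -0.02035018, -0.06435184, -0.06263487,
       -0.00079146]), 'effort': array([ 1.38530289e-03, -4.12476289e+01, -2.31965178e+01,  7.27747497e-02,
        4.56528284e-02, -1.47211172e-04]), 'ee_pos': array([159.18733572, 552.03173528, 224.10957782]), 'ee_rot': array([-1.79899566e+02, -2.27087083e-03,  1.63914764e+02]), 'force': array([-0.55376492, -0.0605922 ,  0.31621004]), 'torque': array([-0.01803311,  0.03355599,  0.03951667]), 'gripper_force': 0.0, 'gripper_width': 91.2065788504088}
scene rounder [ 502. -170.   44.] 0.74 [309. 183.]
scene rounder [466. 413.  61.] 0.69 [218. 275.]
scene rounder [458. 273.  38.] 0.35 [253. 253.]
scene driver [468. 263.  90.] 0.7 [252. 232.]
scene handle [467. 259.  92.] 0.7 [253. 231.]
scene stand [458. 278.  36.] 0.95 [252. 255.]
scene stand [431. 128.  38.] 0.46 [289. 230.]
scene stand_hole [456. 273.  38.] 0.73 [254. 253.]
scene stand_hole [463. 412.  62.] 0.67
[... 351 characters left out ...]
416. 125.  38.] 0.92 [272. 241.]
top stand [463. 242.  56.] 0.61 [225. 222.]
top stand_hole [424. 127.  38.] 0.85 [271. 238.]
top stand_hole [458. 237.  54.] 0.67 [227. 224.]
top mug [475. 392.  35.] 0.96 [168. 218.]
top eraser [403. 222.  11.] 0.58 [234. 247.]
top clip_tub [439. -99.  35.] 0.84 [359. 232.]
top clip_tub [ 463. -203.   16.] 0.54 [397. 224.]
top staples_box [ 472. -306.   22.] 0.65 [437. 221.]
[[476.17034276   0.         284.13246433]
 [  0.         476.17034276 209.02404227]
 [  0.           0.           1.        ]] [[ 0.00134931 -0.99999686  0.00211092]
 [-0.98666312 -0.00167491 -0.16276698]
 [ 0.16277001 -0.00186315 -0.98666228]] [ 298.92842145   94.95189572 1250.51118226]
```

```bash
python3 - <<'E'
import cv2,numpy as np
a=cv2.imread('pics/a.png');b=cv2.imread('pics/b.png')
cv2.imwrite('pics/c.png',np.vstack([cv2.resize(b[170:280,150:450],(800,293),interpolation=2),cv2.resize(a[140:300,150:590][:, :400],(800,312))[:300]]))
E
```

```text
(no output)
```

View pics/c.png

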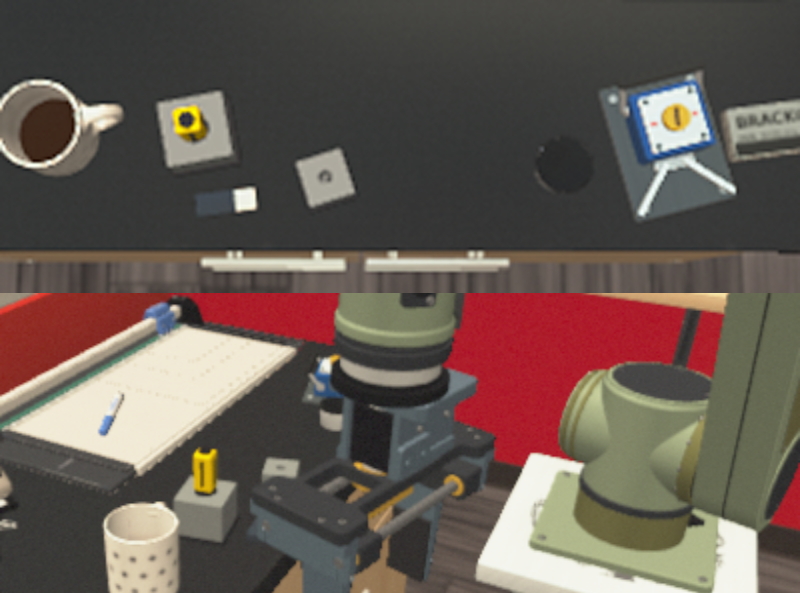

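The top view (upper half) shows the driver's handle at about (188,122) in the left stand (larger, without a free hole), and the mug to its left. The smaller look-alike stand is at (325,177), and the rounder's screw is at (677,117).

```bash
python3 -m crank '-1 -54 -30.5 -8 0 0 0;-1 -54 -30.5 -8 0 0 0;-1 -54 -30.5 -8 0 0 0;-1 -54 -30.5 -8 0 0 0;-1 -54 -30.5 -8 0 0 0;-1 -54 -30.5 -8 0 0 0;-1 0 0 0 0 0 0;-1 0 0 0 0 0 0'; python3 - <<'E'
from h import *
print(np.round(camera_model('wrist')['mount'],3),camera_model('wrist')['K'][0])
c=cam('wrist');im=grab_frame('wrist');cv2.imwrite('pics/d.png',im);np.savez('pics/d.npz',*c)
print(px('',[463,242,113],c),T())
for o in('driver','handle','stand','stand_hole'):
    for d in models.search_frame(o,'wrist')[:3]: print(o,np.round(d['point']),round(d['p'],2),np.round(px('wrist',d['point'])))
E
```

```text
time_s: 2.1
ee_pos: [419.5, 287.1, 272.8]
ee_rot: [180.0, -0.1, 163.9]
force: [0.4, 0.4, -0.1]
gripper_width: 91.3
gripper_force: 0.0
[[-0.0000e+00 -9.6500e-01 -2.6100e-01  7.2760e+01]
 [ 1.0000e+00 -0.0000e+00 -1.0000e-03 -1.6800e-01]
 [ 0.0000e+00 -2.6100e-01  9.6500e-01 -1.6184e+02]
 [ 0.0000e+00  0.0000e+00  0.0000e+00  1.0000e+00]] [363.7130298    0.         280.22368067]
[247.507933   247.52376548] [[-9.61026642e-01  2.76454508e-01 -8.35494511e-04  4.19054964e+02]
 [ 2.76454362e-01  9.61027004e-01  2.87776082e-04  2.87573820e+02]
 [ 8.82489782e-04  4.55843799e-05 -9.99999610e-01  2.72708705e+02]
 [ 0.00000000e+00  0.00000000e+00  0.00000000e+00  1.00000000e+00]]
driver [467. 252. 106.] 0.67 [259. 247.]
driver [455. 261.  53.] 0.53 [266. 217.]
handle [468. 252. 107.] 0.74 [259. 248.]
stand [423. 139.  39.] 0.92 [156. 216.]
stand [454. 257.  55.] 0.89 [262. 218.]
stand_hole [424. 136.  40.] 0.65 [153. 218.]
stand_hole [454. 259.  55.] 0.64 [264. 217.]
```

View pics/d.png

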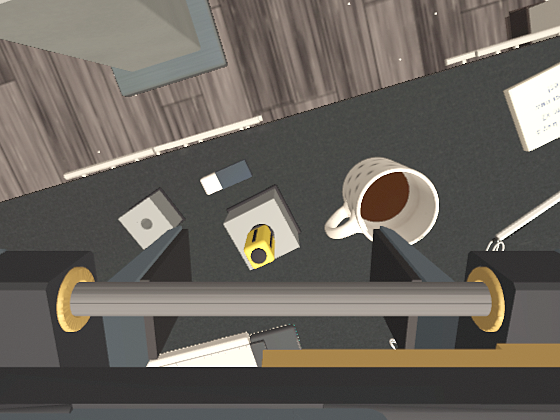

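The wrist view shows the driver in its stand, with the cap at about (259,256). The mug is on the right, with its handle at (340,222). The small stand is at (150,220) and the eraser at (226,177).

```bash
python3 - <<'E'
import cv2
a=cv2.imread('pics/d.png')[180:275,215:310];cv2.imwrite('pics/e.png',cv2.resize(a,(570,570),interpolation=cv2.INTER_CUBIC))
E
```

```text
(no output)
```

View pics/e.png

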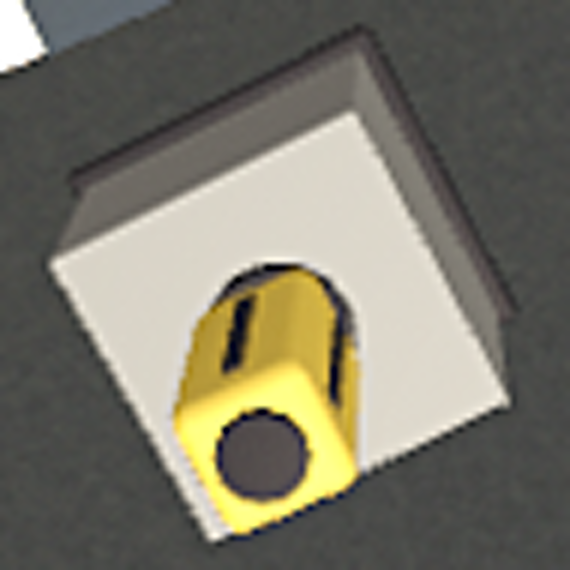

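The stand's top corners are at crop (50,262), (355,112), (510,403) and (212,542). The handle's top corners are at (180,412), (300,360), (355,478) and (238,530), and the cap centre is at (262,455).

```bash
python3 - <<'E'
from h import *
d=np.load('pics/d.npz');c=(d['arr_0'],d['arr_1'],d['arr_2'])
f=lambda p,z:ray('',(215+(p[0]+.5)/6-.5,180+(p[1]+.5)/6-.5),z,c)
def q(P,z):
    P=np.array([f(p,z) for p in P])[:,:2]
    e=np.roll(P,-1,0)-P
    print(P.mean(0),np.linalg.norm(e,axis=1),np.degrees(np.arctan2(e[:,1],e[:,0])))
q([(50,262),(355,112),(510,403),(212,542)],55)
q([(180,412),(300,360),(355,478),(238,530)],112)
print(f((262,455),115))
E
```

```text
[473.73791388 249.58292419] [62.50105223 62.53287273 62.60367512 62.34953221] [ 100.64588672   10.99240962  -79.52142113 -169.10063221]
[472.60325997 250.64767286] [20.96604106 21.71907178 20.85461822 22.06299621] [  98.44370062    7.00673687  -80.60412769 -172.67395166]
[472.71624983 249.75651147 115.        ]
```

```bash
python3 -m crank '-1 -31 -10.5 0 0 0 0;-1 -31 -10.5 10 0 0 0;-1 0 0 10 0 0 9.4;-1 0 0 10 0 0 9.4;-1 0 0 10 0 0 9.4;-1 0 0 10 0 0 9.4;-1 0 0 0 0 0 9.4;-1 0 0 0 0 0 9.4;-1 0 0 0 0 0 9.5;-1 0 0 0 0 0 0'
```

```text
time_s: 3.6
ee_pos: [473.1, 250.4, 222.9]
ee_rot: [-180.0, -0.0, 98.2]
force: [-0.2, 0.3, 0.1]
gripper_width: 91.2
gripper_force: 0.0
```

```bash
python3 -m crank '-1 0 0 40 0 0 0;-1 0 0 40 0 0 0;-1 0 0 40 0 0 0;-1 0 0 21 0 0 0;0.3 0 0 0 0 0 0;0.5 0 0 0 0 0 0;0.6 0 0 0 0 0 0;0.6 0 0 0 0 0 0;0.8 0 0 0 0 0 0;1 0 0 0 0 0 0' 30;python3 -m crank '1 0 0 0 0 0 0;1 0 0 0 0 0 0;1 0 0 0 0 0 0'
```

```text
time_s: 4.85
ee_pos: [473.6, 249.7, 82.1]
ee_rot: [180.0, -0.0, 98.0]
force: [-1.2, 0.3, -0.4]
gripper_width: 34.1
gripper_force: 0.0
time_s: 5.22
ee_pos: [473.5, 249.6, 81.9]
ee_rot: [-180.0, -0.0, 98.0]
force: [-0.2, -0.2, 1.3]
gripper_width: 24.1
gripper_force: 30.0
```

```bash
python3 -m crank '1 0 0 -15 0 0 0;1 0 0 -25 0 0 0;1 0 0 -30 0 0 0;1 0 0 -30 0 0 0;1 0 0 -30 0 0 0;1 -30 0 0 0 0 0;1 -55 0 0 0 0 0;1 -55 0 0 0 0 0;1 -55 0 0 0 0 0;1 -55 0 0 0 0 0'; python3 -m crank '1 -50 0 0 0 0 0;1 -40 0 0 0 0 0;1 -20 0 0 0 0 0;1 -5 0 0 0 0 0;1 0 0 0 0 0 0;1 0 0 0 0 0 0;1 0 0 0 0 0 0';python3 - <<'E'
from h import *
for n in('wrist','scene'):
    c=cam(n);im=grab_frame(n);cv2.imwrite(f'pics/f_{n}.png',im);np.savez(f'pics/f_{n}.npz',*c)
    if n=='wrist':
      for o in('rounder','slot','driver'):
        for d in models.search_frame(o,'wrist')[:2]: print(o,np.round(d['point']),round(d['p'],2),np.round(px('wrist',d['point'])))
    M=T(); print(n,px(n,(M@[0,0,77,1])[:3]),px(n,(M@[0,0,0,1])[:3]),-c[1].T@c[2])
E
```

```text
time_s: 6.48
ee_pos: [508.6, 0.3, 213.0]
ee_rot: [179.9, 0.0, 98.0]
force: [1.5, -0.2, -1.0]
gripper_width: 23.9
gripper_force: 30.0
time_s: 7.35
ee_pos: [524.4, -110.8, 212.0]
ee_rot: [-180.0, -0.0, 98.1]
force: [-0.4, -0.3, -1.0]
gripper_width: 23.7
gripper_force: 30.0
rounder [ 450. -171.   10.] 0.65 [202. 228.]
driver [524. -97. 228.] 0.87 [283. 250.]
wrist [279.4369097  218.11104252] [279.0305381  264.87798521] [514.77047597 -38.40729573 373.82320948]
scene [296.10782936 161.60682608] [296.99224814 137.65698675] [   8.51039829 1044.26381445  617.86330958]
```

View pics/f_wrist.png

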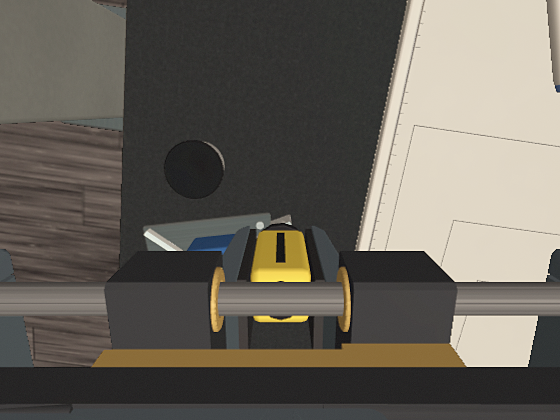

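The wrist view shows the driver held upright. Its flange hides the blade, and the rounder is partly hidden at about (200,235). I'll move so the screw lies in the clear part of the view.

```bash
python3 -m crank '1 -35 -15 0 0 0 0;1 -50 -21 0 0 0 0;1 -40 -17 0 0 0 0;1 -10 -4 0 0 0 0;1 0 0 20 0 0 0;1 0 0 20 0 0 0;1 0 0 5 0 0 0;1 0 0 0 0 0 0;1 0 0 0 0 0 0';python3 - <<'E'
from h import *
n='wrist'
c=cam(n);im=grab_frame(n);cv2.imwrite(f'pics/g.png',im);np.savez(f'pics/g.npz',*c)
for o in('rounder','slot'):
        for d in models.search_frame(o,'wrist')[:2]: print(o,np.round(d['point']),round(d['p'],2),np.round(px('wrist',d['point'])))
u=int(max(0,min(400,280-80)));cv2.imwrite('pics/g2.png',cv2.resize(im[80:240,180:380],(800,640)[:2] if 0 else (750,600),interpolation=2))
E
```

```text
time_s: 8.72
ee_pos: [487.4, -253.4, 167.8]
ee_rot: [179.9, 0.0, 98.0]
force: [-0.3, 0.7, -1.6]
gripper_width: 23.7
gripper_force: 30.0
rounder [ 473. -203.   44.] 0.69 [270. 136.]
slot [ 485. -207.   71.] 0.91 [286. 148.]
```

View pics/g2.png

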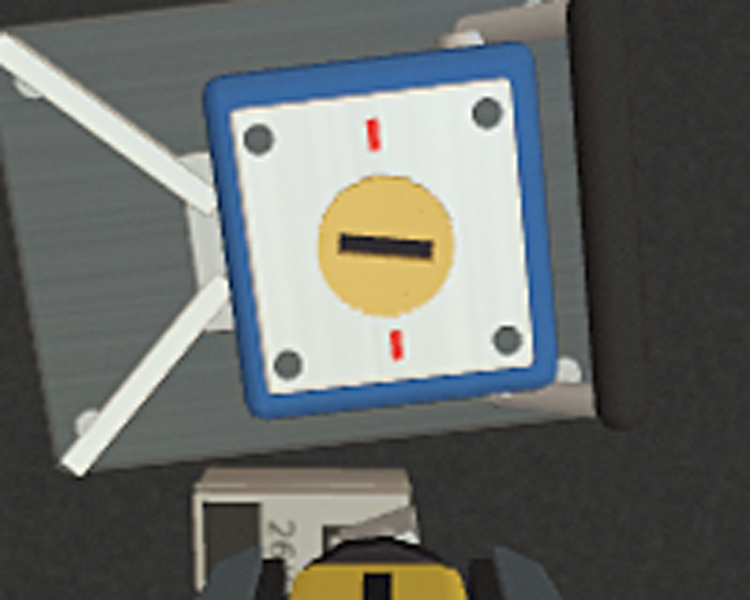

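The screw head is in clear view, its centre at crop (386,246). The slot runs from (340,243) to (433,250), and the red bars are at (373,134) and (397,345).

```bash
python3 - <<'E'
from h import *
d=np.load('pics/g.npz');c=(d['arr_0'],d['arr_1'],d['arr_2'])
im=cv2.imread('pics/g.png').astype(int)
b,g,r=im[...,0],im[...,1],im[...,2]
yy,xx=np.mgrid[:420,:560]
near=np.hypot(xx-282.5,yy-145.3)<25
# brass disc contour
m=(near&(r-b>50)).astype(np.uint8)
cn=max(cv2.findContours(m,0,1)[0],key=cv2.contourArea);e=cv2.fitEllipse(cv2.convexHull(cn));print(e)
dk=(np.hypot(xx-e[0][0],yy-e[0][1])<14)
w=np.clip(150-r,0,None)*dk   # darkness weights
u,v=(w*xx).sum()/w.sum(),(w*yy).sum()/w.sum();print(u,v)
C=np.cov(np.array([xx[w>0],yy[w>0]]),aweights=w[w>0]);ev,V=np.linalg.eigh(C);a=V[:,1]
zt=69.2
for s in(ray('',e[0],zt,c),ray('',(u,v),zt,c)):print('screw',s)
A=ray('',np.array([u,v])+10*a,zt,c)-ray('',np.array([u,v])-10*a,zt,c)
print('slot angle',np.degrees(np.arctan2(A[1],A[0])))
red=near*0
rm=(np.hypot(xx-282.5,yy-145.3)<45)&(r-g>70)&(abs(g-b)<40)
n,l,st,ce=cv2.connectedComponentsWithStats(rm.astype(np.uint8));print(st[1:,4],ce[1:])
k=[i for i in range(1,n) if st[i,4]>8]
P=[ray('',ce[i],58,c) for i in k];print(P)
B=P[0]-P[1];print('bars',np.degrees(np.arctan2(B[1],B[0])),np.linalg.norm(B),(P[0]+P[1])/2)
E
```

```text
((282.3095397949219, 145.06402587890625), (36.187808990478516, 37.8862419128418), 2.745769500732422)
282.40362936486116 145.13243515718082
screw [ 482.94875623 -206.10599713   69.2       ]
screw [ 483.02162479 -206.14430313   69.2       ]
slot angle -176.67495854810377
[24 24] [[279.         115.5       ]
 [285.125      171.45833333]]
[array([ 477.81118059, -186.51257728,   58.        ]), array([ 488.05864493, -226.42178241,   58.        ])]
bars 104.40070317851479 41.20382481149963 [ 482.93491276 -206.46717984   58.        ]
```

```bash
python3 - <<'E'
from h import *
for n in('scene','top'):
    K,R,t=cam(n);o=-R.T@t;print(n,K[0],R[2])
for X in([159,552,150],[159,552,250],[159,552,350],[250,600,250],[250,650,300],[250,700,350],[150,700,350],[200,600,400]):
    K,R,t=cam('scene');p=R@X+t;print(X,np.round(px('scene',X)),round(p[2]))
E
```

```text
scene [433.87923802   0.         272.74579802] [ 0.40792922 -0.79168792 -0.45477905]
top [476.17034276   0.         284.13246433] [ 0.16277001 -0.00186315 -0.98666228]
[159, 552, 150] [331. 330.] 664
[159, 552, 250] [336. 277.] 618
[159, 552, 350] [342. 215.] 573
[250, 600, 250] [264. 277.] 618
[250, 650, 300] [245. 265.] 555
[250, 700, 350] [222. 251.] 493
[150, 700, 350] [303. 275.] 452
[200, 600, 400] [300. 187.] 529
```

```bash
python3 -m crank '1 0 0 -30 0 0 0;1 30 -5 -50 0 0 0;1 56 -11 -20 0 0 0;1 57 -11 -15 0 0 0;1 57 -11 -15 0 0 0;1 57 -11 -15 0 0 0;1 57 -11 -15 0 0 0;1 57 -11 -15 0 0 0;1 57 -11 -15 0 0 0;1 57 -11 -15 0 0 0'; python3 -m crank '1 57 -11 -15 0 0 0;1 57 -11 -15 0 0 0;1 57 -11 -15 0 0 0;1 57 -11 -15 0 0 0;1 57 -11 0 0 0 0;1 57 -12 0 0 0 0;1 57 -12 0 0 0 0;1 57 -12 0 0 0 0;1 30 -12 0 0 0 0;1 10 -10 0 0 0 0'; python3 -m crank '1 0 0 0 0 0 0;1 0 0 0 0 0 0'; python3 - <<'E'
from h import *
im=grab_frame('scene');M=T();np.save('pics/s0.npy',M);cv2.imwrite('pics/s0.png',im)
u,v=px('scene',(M@[0,0,69,1])[:3]);print(u,v)
u,v=int(u),int(v);cv2.imwrite('pics/s0c.png',cv2.resize(im[max(0,v-50):v+50,u-50:u+50],(600,600),interpolation=2))
E
```

```text
time_s: 10.12
ee_pos: [326.1, 215.4, 373.1]
ee_rot: [179.9, -0.0, 98.0]
force: [1.2, -0.3, -0.1]
gripper_width: 24.1
gripper_force: 30.0
time_s: 11.38
ee_pos: [145.1, 690.8, 430.3]
ee_rot: [-180.0, 0.1, 98.1]
force: [0.5, -0.5, -1.3]
gripper_width: 23.9
gripper_force: 30.0
time_s: 11.62
ee_pos: [146.8, 688.1, 433.2]
ee_rot: [179.9, -0.0, 98.0]
force: [0.2, -0.6, -0.9]
gripper_width: 23.9
gripper_force: 30.0
310.43573117710287 259.1314309735263
```

View pics/s0c.png

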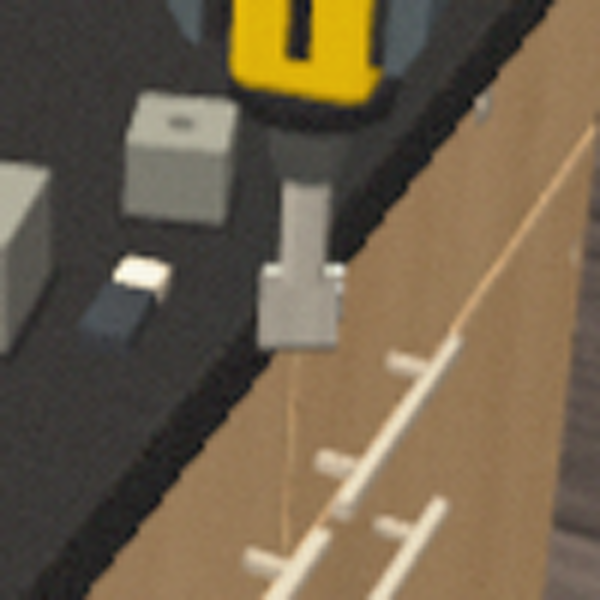

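Face-on, the blade is at crop (300,310) and about 80 px wide (13 real px), so I'll rotate it towards edge-on for a sharper angle.

```bash
cat > snap.py <<'E'
from h import *
import sys
im=grab_frame('scene');M=T();np.save(f'pics/{sys.argv[1]}.npy',M);cv2.imwrite(f'pics/{sys.argv[1]}.png',im)
print(env.state()['ee_rot'],px('scene',(M@[0,0,73,1])[:3]))
E
python3 -m crank '1 0 -6 10 0 0 0;1 0 0 0 0 0 -10;1 0 0 0 0 0 -10;1 0 0 0 0 0 -10;1 0 0 0 0 0 -10;1 0 0 0 0 0 -10;1 0 0 0 0 0 0' >/dev/null; python3 snap.py s1
python3 -m crank '1 0 0 0 0 0 -10;1 0 0 0 0 0 -10;1 0 0 0 0 0 0'>/dev/null; python3 snap.py s2
python3 -m crank '1 0 0 0 0 0 -10;1 0 0 0 0 0 -10;1 0 0 0 0 0 0'>/dev/null; python3 snap.py s3
python3 -m crank '1 0 0 0 0 0 -10;1 0 0 0 0 0 -10;1 0 0 0 0 0 0'>/dev/null; python3 snap.py s4
python3 -m crank '1 0 0 0 0 0 -10;1 0 0 0 0 0 -10;1 0 0 0 0 0 0'>/dev/null; python3 snap.py s5
python3 - <<'E'
from h import *
t=[]
for i in range(1,6):
    im=cv2.imread(f'pics/s{i}.png');M=np.load(f'pics/s{i}.npy');u,v=[int(round(x)) for x in px('scene',(M@[0,0,69,1])[:3])]
    t.append(cv2.resize(im[v-40:v+25,u-20:u+20],(160,260),interpolation=2))
cv2.imwrite('pics/mont.png',np.hstack(t))
E
```

```text
[ 1.79944197e+02 -1.12538631e-02  1.47779845e+02] [315.25850934 271.98608261]
[1.79973946e+02 4.07202569e-03 1.67729079e+02] [315.43159769 272.71432016]
[ 1.79989647e+02  4.32310149e-03 -1.72292855e+02] [315.5279406  273.02427411]
[ 1.79991436e+02  6.89563944e-03 -1.52301361e+02] [315.56466301 273.11894723]
[ 1.79995257e+02  5.84799811e-03 -1.32309510e+02] [315.58733037 273.14205992]
```

View pics/mont.png

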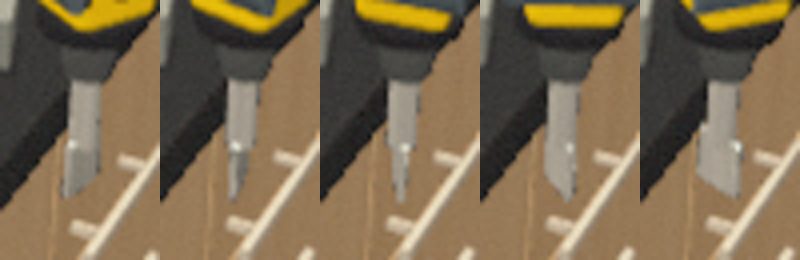

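Edge-on falls between frames 2 and 3 (yaw about 168 to 188). I'll fit a silhouette to get the angle.

```bash
cat > fit.py <<'E'
from h import *
c=cam('scene')
D=[]
for i in range(1,6):
    im=cv2.imread(f'pics/s{i}.png').astype(float);M=np.load(f'pics/s{i}.npy')
    g=np.clip((38-(im[...,2]-im[...,0]))/25,0,1)*np.clip((im.max(2)-75)/35,0,1)
    D.append((g,M))
S=8
def hull(P,u0,v0,d):
    q=np.array([px('',p,c) for p in P])-[u0,v0]+d
    return cv2.convexHull(((q+.5)*S*16).astype(np.int32))
def ren(M,phi,d,u0,v0):
    m=np.zeros((36*S,36*S),np.uint8)
    a=np.radians(phi);x=np.array([np.cos(a),np.sin(a),0]);y=np.array([-x[1],x[0],0])
    tip=(M@[0,0,77,1])[:3]
    B=[tip+sx*7*x+sy*1.25*y+[0,0,z] for sx in(-1,1) for sy in(-1,1) for z in(0,16)]
    C=[tip+4*np.array([np.cos(t),np.sin(t),0])+[0,0,z] for t in np.linspace(0,6.28,16) for z in(16,28)]
    for P in(B,C): cv2.fillConvexPoly(m,hull(P,u0,v0,d),255,shift=4)
    return cv2.resize(m,(36,36),interpolation=cv2.INTER_AREA)/255.
def cost(k,phi):
    g,M=D[k];u,v=px('',(M@[0,0,67,1])[:3],c);u0,v0=int(u)-18,int(v)-18
    G=g[v0:v0+36,u0:u0+36];best=(9e9,)
    for du in np.arange(-3,3.1,.5):
        for dv in np.arange(-3,3.1,.5):
            m=ren(M,phi,np.array([du,dv]),u0,v0)
            W=cv2.dilate((m>0).astype(np.uint8),np.ones((5,5)));W[:8]=0
            e=(W*(m-G)**2).sum()
            if e<best[0]:best=(e,du,dv)
    return best
tot={}
for off in range(-50,51,4):   # blade dir = yaw-90+off (tool y + off)
    r=[cost(k,Ro.from_matrix(D[k][1][:3,:3]).as_euler('xyz',degrees=True)[2]-90+off) for k in range(5)]
    print(off,round(sum(x[0] for x in r),2),[(round(x[0],1),x[1],x[2]) for x in r])
E
python3 fit.py
```

```text
-50 431.54 [(np.float64(90.6), np.float64(-0.5), np.float64(-3.0)), (np.float64(113.9), np.float64(-0.5), np.float64(-2.5)), (np.float64(117.2), np.float64(0.0), np.float64(-3.0)), (np.float64(68.0), np.float64(-0.5), np.float64(-3.0)), (np.float64(41.9), np.float64(-0.5), np.float64(-3.0))]
-46 422.16 [(np.float64(90.6), np.float64(-0.5), np.float64(-3.0)), (np.float64(114.7), np.float64(-0.5), np.float64(-2.5)), (np.float64(113.9), np.float64(0.0), np.float64(-3.0)), (np.float64(60.4), np.float64(-0.5), np.float64(-3.0)), (np.float64(42.5), np.float64(-1.5), np.float64(-3.0))]
-42 406.09 [(np.float64(89.8), np.float64(-0.5), np.float64(-2.5)), (np.float64(113.3), np.float64(-0.5), np.float64(-3.0)), (np.float64(108.6), np.float64(-0.5), np.float64(-3.0)), (np.float64(53.2), np.float64(-0.5), np.float64(-3.0)), (np.float64(41.3), np.float64(-1.5), np.float64(-3.0))]
-38 390.14 [(np.float64(88.3), np.float64(-0.5), np.float64(-2.5)), (np.float64(111.5), np.float64(-0.5), np.float64(-3.0)), (np.float64(103.1), np.float64(0.5), np.float64(-3.0)), (np.float64(45.1), np.float64(-0.5), np
[... 5744 characters left out ...]
-3.0)), (np.float64(68.0), np.float64(-1.0), np.float64(-2.0)), (np.float64(60.5), np.float64(-0.5), np.float64(-1.5))]
46 260.96 [(np.float64(37.9), np.float64(-0.5), np.float64(-2.0)), (np.float64(19.3), np.float64(-0.5), np.float64(-3.0)), (np.float64(64.8), np.float64(-0.5), np.float64(-3.0)), (np.float64(74.9), np.float64(-1.0), np.float64(-2.0)), (np.float64(64.0), np.float64(-0.5), np.float64(-1.5))]
50 286.16 [(np.float64(39.5), np.float64(-1.0), np.float64(-2.5)), (np.float64(24.8), np.float64(-0.5), np.float64(-3.0)), (np.float64(74.6), np.float64(0.0), np.float64(-3.0)), (np.float64(80.9), np.float64(-0.5), np.float64(-1.5)), (np.float64(66.4), np.float64(-0.5), np.float64(-1.0))]
```

```bash
cat > fit2.py <<'E'
exec(open('fit.py').read().split('tot={}')[0])
for i in(1,4):
    im=cv2.imread(f'pics/s{i}.png').astype(int);u,v=[int(x) for x in px('',(D[i-1][1]@[0,0,71,1])[:3],c)]
    print(i,(im[v,u-14:u+14,2]-im[v,u-14:u+14,0]),im[v,u-14:u+14,2])
D2=[]
for i in range(1,6):
    im=cv2.imread(f'pics/s{i}.png').astype(float);M=D[i-1][1]
    u,v=[int(x) for x in px('',(M@[0,0,71,1])[:3],c)]
    rb=im[...,2]-im[...,0];w=np.median(np.r_[rb[v-4:v+6,u-14:u-9].ravel(),rb[v-4:v+6,u+9:u+13].ravel()])
    g=np.clip((w-rb)/(w-10),0,1)
    D2.append((g,M))
D=D2
def cost(k,phi):
    g,M=D[k];u,v=px('',(M@[0,0,67,1])[:3],c);u0,v0=int(u)-18,int(v)-18
    G=g[v0:v0+36,u0:u0+36];best=(9e9,)
    for du in np.arange(-1.5,1.1,.25):
        for dv in np.arange(-2,.6,.5):
            m=ren(M,phi,np.array([du,dv]),u0,v0)
            W=np.zeros((36,36));W[17:29,10:26]=1
            e=(W*(m-G)**2).sum()
            if e<best[0]:best=(e,du,dv)
    return best
for off in range(6,37,3):
    r=[cost(k,Ro.from_matrix(D[k][1][:3,:3]).as_euler('xyz',degrees=True)[2]-90+off) for k in range(5)]
    print(off,round(sum(x[0] for x in r),2),*['%.1f %.2f %.1f |'%x for x in r])
E
python3 fit2.py
```

```text
1 [ 0  1  2 43 62 63 66 69 68 65 28 21 17 17 18 20 18 15 14 53 65 64 64 53
 44 41 41 43] [ 31  41  36 103 144 149 151 157 158 149 163 159 138 132 135 137 136 132
 103 139 152 148 151 161 176 184 192 199]
4 [ 3  2 41 59 62 63 63 67 65 64 67 30 22 25 21 21 23 22 23 51 62 64 66 62
 56 51 49 42] [ 41  39 102 142 154 151 152 159 150 149 151 162 168 170 169 167 167 157
 166 156 150 148 151 149 156 157 163 169]
6 73.55 22.6 0.50 -1.0 | 22.5 1.00 -2.0 | 4.2 0.50 -2.0 | 11.3 0.75 0.5 | 12.9 0.00 0.0 |
9 59.44 18.1 0.25 -1.0 | 17.9 0.75 -2.0 | 4.0 0.25 -2.0 | 8.9 0.25 0.5 | 10.5 0.00 -0.5 |
12 50.32 14.2 0.00 -1.0 | 14.2 0.50 -2.0 | 5.4 0.25 -2.0 | 7.0 0.25 0.0 | 9.5 -0.50 -0.5 |
15 37.15 10.5 -0.25 -1.0 | 9.6 0.25 -2.0 | 3.5 0.00 -2.0 | 5.5 0.00 0.0 | 8.0 -0.50 -0.5 |
18 28.41 6.7 -0.50 -0.5 | 6.3 0.00 -1.5 | 2.5 0.00 -2.0 | 5.3 -0.25 -0.5 | 7.7 -0.50 -1.0 |
21 26.03 4.5 -0.50 -0.5 | 3.0 -0.25 -1.5 | 3.4 -0.25 -2.0 | 6.5 -0.25 -1.0 | 8.6 -0.50 -1.0 |
24 31.62 4.3 -0.50 -0.5 | 2.0 -0.25 -1.5 | 5.9 -0.25 -2.0 | 9.3 -0.50 -1.5 | 10.0 -0.75 -1.0 |
27 43.64 5.2 -0.25 -0.5 | 3.7 -0.50 0.0 | 10.1 -0.75 -2.0 | 12.5 -0.75 -1.5 | 12.2 -0.75 -1.0 |
30 60.12 8.5 -0.25 -0.5 | 7.4 -0.25 -0.5 | 13.6 -0.75 -2.0 | 15.6 -0.75 -2.0 | 15.0 -0.75 -1.0 |
33 77.81 11.9 -0.75 0.0 | 10.4 -0.25 -2.0 | 18.4 -1.00 -2.0 | 19.2 -1.25 -2.0 | 17.8 -0.50 -1.0 |
36 88.47 15.9 -0.75 0.5 | 7.8 -0.25 -2.0 | 22.9 -1.25 -2.0 | 21.9 -1.25 -2.0 | 20.0 -1.00 -1.0 |
```

```bash
python3 -m crank '1 0 0 0 0 0 10.3;1 0 0 0 0 0 10.3;1 0 0 0 0 0 10.3;1 0 0 0 0 0 10.3;1 0 0 0 0 0 10.3;1 0 0 0 0 0 10.3;1 0 0 0 0 0 10.3;1 0 0 0 0 0 10.3;1 0 0 0 0 0 10.3;1 0 0 0 0 0 10.3'>/dev/null; python3 -m crank '1 0 0 0 0 0 10.3;1 0 0 0 0 0 10.3;1 0 0 0 0 0 10.3;1 0 0 0 0 0 10.3;1 0 0 0 0 0 10.3;1 0 0 0 0 0 0;1 0 0 0 0 0 0'
cat > go.py <<'E'
from h import *
import sys
M=T();t=np.array([float(x) for x in sys.argv[1:4]])
s=env.state();print(np.round(s['ee_pos'],2),np.round(s['ee_rot'],2),'tool shift',np.round(M[:3,:3].T@(t-M[:3,3]),2),'F',np.round(s['force'],2),'T',np.round(s['torque'],3),'w',round(s['gripper_width'],2),s['time_s'])
E
python3 go.py 483 -206.3 165
```

```text
time_s: 16.42
ee_pos: [140.2, 688.4, 422.0]
ee_rot: [-180.0, -0.0, 73.6]
force: [0.0, 0.4, -1.2]
gripper_width: 23.6
gripper_force: 30.0
[140.15 688.44 421.96] [-180.     -0.     73.55] tool shift [-761.05  582.19  256.9 ] F [ 0.02  0.36 -1.25] T [-0.097  0.098 -0.003] w 23.65 16.425
```

```bash
python3 -m crank '1 -25 19 0 0 0 0;1 -45 34.3 10 0 0 0;1 -45 34.3 10 0 0 0;1 -45 34.3 10 0 0 0;1 -45 34.3 10 0 0 0;1 -45 34.3 10 0 0 0;1 -45 34.3 10 0 0 0;1 -45 34.3 10 0 0 0;1 -45 34.3 10 0 0 0;1 -45 34.3 10 0 0 0'>/dev/null; python3 -m crank '1 -45 34.3 10 0 0 0;1 -45 34.3 10 0 0 0;1 -45 34.3 10 0 0 0;1 -45 34.3 10 0 0 0;1 -45 34.3 10 0 0 0;1 -45 34.3 10 0 0 0;1 -35 28 20 0 0 0;1 -15 10 20 0 0 0;1 0 0 20 0 0 0;1 0 0 0 0 0 0'>/dev/null; python3 go.py 483 -206.3 165;python3 go.py 483 -206.3 165
```

```text
[ 474.28 -192.75  210.62] [-1.7979e+02 -3.0000e-02  7.3500e+01] tool shift [-10.54  12.37  45.57] F [ 0.57  0.62 -1.54] T [-0.107  0.142  0.011] w 24.01 18.925
[ 474.28 -192.75  210.62] [-1.7979e+02 -3.0000e-02  7.3500e+01] tool shift [-10.54  12.37  45.57] F [ 0.57  0.62 -1.54] T [-0.107  0.142  0.011] w 24.01 18.925
```

```bash
python3 -m crank '1 -5 6 15 0 0 0;1 -5.5 6.4 20 0 0 0;1 0 0 10 0 0 0;1 0 0 0 0 0 0;1 0 0 0 0 0 0'>/dev/null; python3 go.py 483 -206.3 150; python3 -m crank '1 0 0 0 0 0 0;1 0 0 0 0 0 0'>/dev/null;python3 go.py 483 -206.3 150;  python3 - <<'E'
from h import *
for n in('wrist','top'):
    im=grab_frame(n);cv2.imwrite(f'pics/h_{n}.png',im);u,v=[int(x) for x in px(n,[483,-206,69])];print(u,v)
    if n=='wrist':cv2.imwrite('pics/hw.png',cv2.resize(im[v-70:v+30,u-70:u+70],(784,560),interpolation=2))
E
```

```text
[ 484.59 -206.46  167.61] [179.92   0.    73.53] tool shift [-0.29 -1.59 17.61] F [ 0.07  0.11 -0.14] T [-0.087  0.047  0.019] w 23.83 19.55
[ 484.39 -206.48  167.42] [179.94   0.    73.52] tool shift [-0.22 -1.41 17.42] F [ 0.11 -0.1  -0.74] T [-0.093  0.124  0.01 ] w 23.71 19.8
277 210
403 213
```

View pics/hw.png

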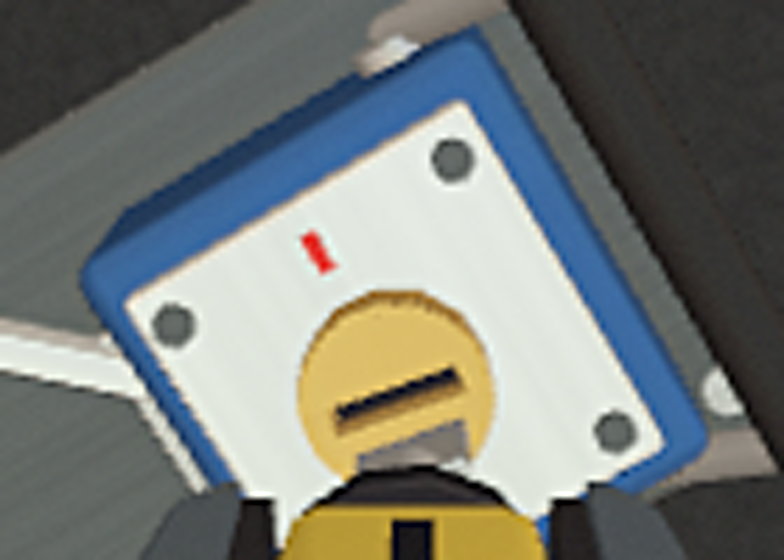

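The wrist view shows the blade's lower edge from (360,455) to (468,420), parallel to the slot from (338,420) to (460,378). I'll compare it with where the model puts it.

```bash
python3 - <<'E'
from h import *
M=T();c=cam('wrist');a=np.radians(20)
f=lambda q:(np.array(px('',q,c))-[207,140]+.5)*5.6-.5
# blade dir in tool frame: yaw-70 world => tool y rotated +20 about world z
w=np.radians(73.52-70);bx=np.array([np.cos(w),np.sin(w),0]);by=np.array([-bx[1],bx[0],0])
tip=(M@[0,0,77,1])[:3];print('tip',tip)
for sx in(-1,1):
    for sy in(1,): print(f(tip+7*sx*bx+1.25*sy*by))
s=np.array([483,-206.3,69.3]);w=np.radians(3.3);sx=np.array([np.cos(w),np.sin(w),0]);sy=np.array([-sx[1],sx[0],0])
print('slot',[f(s+9*i*sx+2*j*sy) for i in(-1,1) for j in(1,-1)])
# measured line -> world at tip plane
for p in((360,455),(468,420)):
    q=ray('',(np.array(p)+.5)/5.6-.5+[207,140],tip[2],c);print(q-tip)
E
```

```text
tip [ 484.30702328 -206.49067604   90.17309425]
[349.41934274 451.43745307]
[456.78898133 413.94355099]
slot [array([328.0936965 , 405.44655108]), array([338.57713134, 432.61008569]), array([456.00086527, 360.9986952 ]), array([466.07905446, 388.48484611])]
[-5.95125816  0.01044626  0.        ]
[8.00922264 0.54728364 0.        ]
```

```bash
python3 -m crank '1 0.4 -2.5 5 0 0 0;1 0 0 8 0 0 0;1 0 0 2 0 0 0;1 0 0 0 0 0 0;1 0 0 0 0 0 0'>/dev/null; python3 go.py 483 -206.3 150; python3 - <<'E'
from h import *
c=cam('wrist');M=T();np.savez('pics/i.npz',*c);np.save('pics/iM.npy',M)
im=grab_frame('wrist');cv2.imwrite('pics/i.png',im)
u,v=[int(x) for x in px('wrist',[483,-206,69])];print(u,v)
cv2.imwrite('pics/iw.png',cv2.resize(im[v-30:v+20,u-35:u+35],(784,560),interpolation=2))
E
```

```text
[ 482.07 -205.46  151.99] [179.98  -0.    73.51] tool shift [-0.54  1.13  1.99] F [-0.56 -0.07 -0.85] T [-0.038  0.084  0.042] w 24.07 20.525
280 216
```

View pics/iw.png

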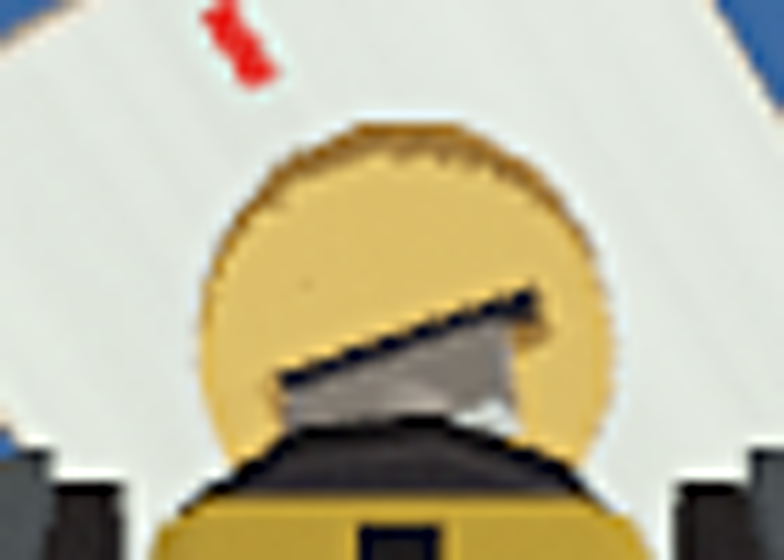

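The blade is now over the slot and parallel to it. The slot's far edge runs from (278,380) to (545,290) and the blade's edge from (287,396) to (512,322).

```bash
python3 - <<'E'
from h import *
d=np.load('pics/i.npz');c=(d['arr_0'],d['arr_1'],d['arr_2']);M=np.load('pics/iM.npy')
g=lambda p,z:ray('',(np.array(p)+.5)/11.2-.5+[245,186],z,c)
zt=M[2,3]-77
S=[g((278,380),69.3),g((545,290),69.3)];B=[g((287,396),zt),g((512,322),zt)]
for n,P,h in(('slot',S,2),('blade',B,1.25)):
    e=P[1]-P[0];L=np.linalg.norm(e);u=e/L;nrm=np.array([-u[1],u[0],0]);print(n,'len',L,'ang',np.degrees(np.arctan2(u[1],u[0])),'centre',(P[0]+P[1])/2-h*nrm)
print('toolaxis',M[:3,3])
E
```

```text
slot len 17.71942131115645 ang 2.871032911232792 centre [ 483.70348063 -207.41198073   69.3       ]
blade len 14.575223518285485 ang 2.4577009136178 centre [ 482.99184748 -206.29225214   74.99356542]
toolaxis [ 482.06646987 -205.45903043  151.99356542]
```

```bash
python3 -m crank '1 -0.86 0.98 0 0 0 0;1 0 0 2.5 0 0 0;1 0 0 2 0 0 0;1 0 0 0 0 0 0;1 0 0 0 0 0 0'>/dev/null; python3 go.py 483 -206.3 140; python3 -m crank '1 0 0 0.7 0 0 0;1 0 0 0.7 0 0 0;1 0 0 0 0 0 0'>/dev/null; python3 go.py 483 -206.3 140
```

```text
[ 482.6  -206.46  147.37] [-1.800e+02 -1.000e-02  7.351e+01] tool shift [0.27 0.34 7.37] F [ 0.42 -0.36 -1.9 ] T [-0.144  0.049  0.031] w 23.7 21.2
[ 482.57 -206.46  145.94] [-1.7999e+02 -1.0000e-02  7.3510e+01] tool shift [0.27 0.37 5.94] F [ 0.02  0.64 -1.28] T [-0.067  0.058 -0.022] w 23.63 21.575
```

Tip is at about 68.9, so contact or entry should come now. I'll keep going in small steps.

```bash
python3 -m crank '1 0 0 0.5 0 0 0;1 0 0 0 0 0 0'>/dev/null; python3 go.py 483 -206.3 140; python3 -m crank '1 0 0 0.5 0 0 0;1 0 0 0 0 0 0'>/dev/null; python3 go.py 483 -206.3 140;python3 -m crank '1 0 0 0.5 0 0 0;1 0 0 0 0 0 0'>/dev/null; python3 go.py 483 -206.3 140
```

```text
[ 482.59 -206.47  145.45] [-1.800e+02 -1.000e-02  7.351e+01] tool shift [0.27 0.35 5.45] F [-0.13 -0.14 -1.55] T [-0.104  0.017  0.035] w 23.85 21.825
[ 482.57 -206.49  144.95] [-179.99   -0.     73.51] tool shift [0.3  0.36 4.95] F [-0.01 -0.01 -1.37] T [-0.076  0.087  0.018] w 23.83 22.075
[ 482.56 -206.48  144.45] [-1.7999e+02 -1.0000e-02  7.3510e+01] tool shift [0.3  0.38 4.45] F [-0.28  0.75 -1.19] T [-0.083  0.044 -0.038] w 23.75 22.325
```

```bash
python3 -m crank '1 0 0 1 0 0 0;1 0 0 1 0 0 0;1 0 0 0 0 0 0'>/dev/null; python3 go.py 483 -206.3 140; python3 -m crank '1 0 0 0.8 0 0 0;1 0 0 0.7 0 0 0;1 0 0 0 0 0 0'>/dev/null; python3 go.py 483 -206.3 140;python3 -m crank '1 0 0 0.5 0 0 0;1 0 0 0 0 0 0'>/dev/null; python3 go.py 483 -206.3 140
```

```text
[ 482.55 -206.44  142.37] [-1.7999e+02 -1.0000e-02  7.3510e+01] tool shift [0.26 0.4  2.37] F [-0.3  -0.64 -1.47] T [-0.056  0.081 -0.01 ] w 23.9 22.7
[ 482.55 -206.47  140.91] [-1.7999e+02 -1.0000e-02  7.3510e+01] tool shift [0.29 0.38 0.91] F [ 0.43  0.61 -1.32] T [-0.109  0.082  0.009] w 23.61 23.075
[ 482.6  -206.48  140.47] [-1.800e+02 -1.000e-02  7.351e+01] tool shift [0.28 0.33 0.47] F [-0.85 -0.39 -0.35] T [-0.098  0.037 -0.035] w 24.36 23.325
```

```bash
for i in 1; do python3 -m crank '1 0 0 0.25 0 0 0;1 0 0 0 0 0 0'>/dev/null; python3 go.py 483 -206.3 140; done; python3 -m crank '1 0 0 0.25 0 0 0;1 0 0 0 0 0 0'>/dev/null; python3 go.py 483 -206.3 140; python3 -m crank '1 0 0 0.2 0 0 0;1 0 0 0 0 0 0'>/dev/null; python3 go.py 483 -206.3 140
```

```text
[ 482.61 -206.47  140.24] [ 1.800e+02 -1.000e-02  7.351e+01] tool shift [0.28 0.32 0.24] F [ 0.26  0.07 -0.71] T [-0.079  0.105 -0.021] w 23.93 23.575
[ 482.6  -206.49  139.98] [ 1.800e+02 -1.000e-02  7.351e+01] tool shift [ 0.3   0.33 -0.02] F [-0.12 -0.2  -1.17] T [-0.124  0.085  0.023] w 24.11 23.825
[ 482.59 -206.5   139.79] [-1.800e+02 -1.000e-02  7.351e+01] tool shift [ 0.31  0.34 -0.21] F [ 0.26 -0.03 -1.86] T [-0.135  0.137 -0.011] w 24.27 24.075
```

```bash
python3 -m crank '1 0 0 0.2 0 0 0;1 0 0 0 0 0 0'>/dev/null; python3 go.py 483 -206.3 140; python3 -m crank '1 0 0 0.2 0 0 0;1 0 0 0 0 0 0'>/dev/null; python3 go.py 483 -206.3 140
```

```text
[ 482.65 -206.51  139.76] [179.99  -0.    73.51] tool shift [ 0.3   0.28 -0.24] F [-0.13  0.57 -0.63] T [-0.081  0.154  0.004] w 23.86 24.325
[ 482.65 -206.51  139.64] [179.99  -0.    73.51] tool shift [ 0.3   0.28 -0.36] F [-0.45  0.53  1.77] T [-0.041  0.295  0.051] w 23.69 24.575
```

Blade is seated: the floor is at TCP z 139.75, matching the expected 139.9. Now I'll turn it clockwise, watching the forces.

```bash
python3 -m crank '1 0 0 0 0 0 3;1 0 0 0 0 0 2;1 0 0 0 0 0 0'>/dev/null; python3 go.py 483 -206.3 140; python3 -m crank '1 0 0 0.12 0 0 3;1 0 0 0 0 0 0'>/dev/null; python3 go.py 483 -206.3 140;  python3 -m crank '1 0 0 0.2 0 0 4;1 0 0 0 0 0 0'>/dev/null; python3 go.py 483 -206.3 140
```

```text
[ 482.76 -206.56  139.58] [179.97  -0.    68.52] tool shift [ 0.34  0.13 -0.42] F [-0.57 -0.29  3.24] T [-0.052  0.208 -0.025] w 24.08 24.95
[ 482.79 -206.5   139.53] [ 1.7997e+02 -1.0000e-02  6.5570e+01] tool shift [ 0.27  0.11 -0.47] F [-0.11  0.61  4.04] T [0.009 0.158 0.022] w 23.7 25.2
[ 482.79 -206.47  139.37] [ 1.7997e+02 -2.0000e-02  6.1610e+01] tool shift [ 0.25  0.11 -0.63] F [-0.28  1.59  5.59] T [0.04  0.176 0.017] w 23.63 25.45
```

```bash
python3 -m crank '1 0 0 -0.15 0 0 3;1 0 0 0 0 0 0'>/dev/null; python3 go.py 483 -206.3 140; python3 -m crank '1 0 0 0.1 0 0 3;1 0 0 0 0 0 0'>/dev/null; python3 go.py 483 -206.3 140;  python3 -m crank '1 0 0 0.15 0 0 3;1 0 0 0 0 0 0'>/dev/null; python3 go.py 483 -206.3 140
```

```text
[ 482.72 -206.48  139.26] [ 1.7999e+02 -1.0000e-02  5.8630e+01] tool shift [ 0.3   0.14 -0.74] F [-0.63  0.91  3.38] T [0.079 0.159 0.051] w 24.11 25.7
[ 482.7  -206.48  139.13] [ 1.7999e+02 -1.0000e-02  5.5630e+01] tool shift [ 0.32  0.14 -0.87] F [-0.87  1.3   3.44] T [0.094 0.086 0.044] w 23.88 25.95
[ 482.68 -206.51  138.98] [ 1.7999e+02 -1.0000e-02  5.2630e+01] tool shift [ 0.37  0.13 -1.02] F [-0.76  0.49  3.1 ] T [-0.027  0.099  0.088] w 24.11 26.2
```

```bash
python3 -m crank '1 0 0 0.2 0 0 4;1 0 0 0.2 0 0 4;1 0 0 0 0 0 0'>/dev/null; python3 go.py 483 -206.3 140; python3 -m crank '1 0 0 0.21 0 0 4;1 0 0 0.21 0 0 4;1 0 0 0 0 0 0'>/dev/null; python3 go.py 483 -206.3 140;  python3 -m crank '1 0 0 0.21 0 0 4;1 0 0 0.21 0 0 4;1 0 0 0 0 0 0'>/dev/null; python3 go.py 483 -206.3 140
```

```text
[ 482.61 -206.53  138.57] [180.    -0.    44.65] tool shift [ 0.44  0.11 -1.43] F [0.48 0.57 2.67] T [-0.055  0.164  0.02 ] w 23.96 26.575
[ 482.49 -206.53  138.1 ] [-1.7999e+02  1.0000e-02  3.6660e+01] tool shift [ 0.55  0.12 -1.9 ] F [-0.99  0.05  2.53] T [-0.067  0.25   0.046] w 23.39 26.95
[ 482.43 -206.53  137.69] [-1.7999e+02  2.0000e-02  2.8670e+01] tool shift [ 0.61  0.07 -2.31] F [-0.93  0.34  2.97] T [-0.122  0.337  0.067] w 23.69 27.325
```

```bash
python3 -m crank '1 0 0 0.21 0 0 4;1 0 0 0.21 0 0 4;1 0 0 0 0 0 0'>/dev/null; python3 go.py 483 -206.3 140; python3 -m crank '1 0 0 0.21 0 0 4;1 0 0 0.21 0 0 4;1 0 0 0 0 0 0'>/dev/null; python3 go.py 483 -206.3 140;  python3 -m crank '1 0 0 0.21 0 0 4;1 0 0 0.16 0 0 3;1 0 0 0 0 0 0'>/dev/null; python3 go.py 483 -206.3 140
```

```text
[ 482.36 -206.52  137.28] [-1.7999e+02  3.0000e-02  2.0680e+01] tool shift [ 0.67  0.02 -2.72] F [-1.5   0.2   3.35] T [-0.081  0.424  0.052] w 23.96 27.7
[ 482.29 -206.46  136.84] [-1.7998e+02  4.0000e-02  1.2680e+01] tool shift [ 0.73  0.   -3.16] F [-1.44  0.92  3.93] T [-0.023  0.571  0.064] w 23.92 28.075
[ 482.24 -206.47  136.47] [-1.7999e+02  5.0000e-02  5.6700e+00] tool shift [ 0.77 -0.1  -3.53] F [-1.34  0.33  3.61] T [-0.027  0.72   0.   ] w 24.13 28.45
```

```bash
python3 -m crank '1 -0.3 0 0.12 0 0 3;1 0 0 0.15 0 0 3;1 0 0 0 0 0 0'>/dev/null; python3 go.py 483 -206.3 140; python3 -m crank '1 0 0 0.15 0 0 3;1 0 0 0 0 0 0'>/dev/null; python3 go.py 483 -206.3 140;  python3 -m crank '1 0 0 0.12 0 0 2.5;1 0 0 0 0 0 0'>/dev/null; python3 go.py 483 -206.3 140
```

```text
[ 482.12 -206.43  136.16] [-1.7998e+02  3.0000e-02 -3.5000e-01] tool shift [ 0.88 -0.14 -3.84] F [-0.82  0.63  4.14] T [0.003 0.599 0.002] w 23.96 28.825
[ 482.09 -206.41  136.01] [-1.7998e+02  3.0000e-02 -3.3600e+00] tool shift [ 0.9  -0.16 -3.99] F [-2.2   0.16  3.23] T [ 0.058  0.72  -0.001] w 23.69 29.075
[ 482.07 -206.41  135.89] [-1.7999e+02  3.0000e-02 -5.8700e+00] tool shift [ 0.91 -0.2  -4.11] F [-1.88 -0.7   3.04] T [-0.015  0.723  0.05 ] w 23.74 29.325
```

```bash
python3 -m crank '1 -0.2 0 0.08 0 0 1.5;1 0 0 0 0 0 0'>/dev/null; python3 go.py 483 -206.3 140; python3 -m crank '1 0 0 0.08 0 0 1.5;1 0 0 0 0 0 0'>/dev/null; python3 go.py 483 -206.3 140;  python3 -m crank '1 0 0 0.08 0 0 1.5;1 0 0 0 0 0 0'>/dev/null; python3 go.py 483 -206.3 140
```

```text
[ 482.04 -206.43  135.85] [-1.7999e+02  1.0000e-02 -7.4700e+00] tool shift [ 0.94 -0.26 -4.15] F [-0.69  0.55  2.98] T [0.108 0.617 0.059] w 23.82 29.575
[ 482.04 -206.42  135.78] [-1.7999e+02  1.0000e-02 -9.0000e+00] tool shift [ 0.93 -0.27 -4.22] F [-1.29  1.48  2.58] T [0.135 0.65  0.084] w 24.08 29.825
[ 482.02 -206.4   135.66] [-1.7999e+02  2.0000e-02 -1.0500e+01] tool shift [ 0.94 -0.28 -4.34] F [-1.39  1.27  2.22] T [0.181 0.729 0.046] w 23.95 30.075
```

```bash
for k in 1; do :; done; python3 -m crank '1 0 0 0.05 0 0 1;1 0 0 0 0 0 0'>/dev/null; python3 go.py 483 -206.3 140; python3 -m crank '1 0 0 0 0 0 0'>/dev/null; python3 go.py 483 -206.3 140; python3 -m crank '1 0 0 0.03 0 0 0.7;1 0 0 0 0 0 0'>/dev/null; python3 go.py 483 -206.3 140;  python3 -m crank '1 0 0 0 0 0 0'>/dev/null; python3 go.py 483 -206.3 140
python3 - <<'E'
from h import *
grab_frame('wrist');s=[]
for i in range(6):
    grab_frame('top') if i%2 else grab_frame('scene'); x=env.state(); s.append([*x['force'],*x['torque']])
print(np.mean(s,0).round(3))
E
```

```text
[ 482.01 -206.43  135.66] [-1.7999e+02  1.0000e-02 -1.1500e+01] tool shift [ 0.94 -0.32 -4.34] F [-2.22  2.23  3.02] T [0.274 0.722 0.04 ] w 23.56 30.325
[ 482.01 -206.41  135.63] [-1.7999e+02  2.0000e-02 -1.1490e+01] tool shift [ 0.95 -0.31 -4.37] F [-1.55  1.05  2.31] T [ 0.293  0.735 -0.018] w 23.6 30.45
[ 482.01 -206.42  135.61] [-1.7999e+02  2.0000e-02 -1.2200e+01] tool shift [ 0.94 -0.32 -4.39] F [-2.64  1.34  2.48] T [0.315 0.734 0.068] w 23.7 30.7
[ 482.01 -206.4   135.61] [-1.7999e+02  2.0000e-02 -1.2190e+01] tool shift [ 0.94 -0.31 -4.39] F [-3.24  1.08  2.74] T [0.334 0.803 0.107] w 23.77 30.825
[-2.466  1.525  2.43   0.347  0.767  0.045]
```

```bash
cat > avg.py <<'E'
from h import *
s=[]
for i in range(12):
    grab_frame('top'); x=env.state(); s.append([*x['force'],*x['torque'],x['ee_pos'][2],x['ee_rot'][2]])
print(np.mean(s,0).round(3),np.std(s,0).round(3)[5],x['time_s'])
E
python3 -m crank '1 0 0 0.03 0 0 1;1 0 0 0 0 0 0'>/dev/null; python3 avg.py;python3 -m crank '1 0 0 0.03 0 0 1;1 0 0 0 0 0 0'>/dev/null; python3 avg.py
```

```text
[-2.5520e+00  1.8000e+00  2.2660e+00  4.5400e-01  8.3400e-01  6.8000e-02
  1.3558e+02 -1.3190e+01] 0.036 32.025
[-2.67700e+00  2.39100e+00  1.65800e+00  5.51000e-01  8.90000e-01
  3.80000e-02  1.35547e+02 -1.41900e+01] 0.044 32.875
```

```bash
python3 -m crank '1 -0.29 -0.13 0.08 0 0 0;1 0 0 0 0 0 0'>/dev/null; python3 avg.py;python3 -m crank '1 0 0 0.05 0 0 1;1 0 0 0 0 0 0'>/dev/null; python3 avg.py
```

```text
[-2.1650e+00  1.8970e+00  1.4560e+00  4.1800e-01  7.8500e-01  5.9000e-02
  1.3557e+02 -1.4188e+01] 0.034 33.725
[-2.1110e+00  1.3220e+00  1.6830e+00  3.1600e-01  6.9500e-01  4.7000e-02
  1.3551e+02 -1.5188e+01] 0.025 34.575
```

```bash
python3 - <<'E'
from h import *
c=cam('wrist');M=T();np.savez('pics/j.npz',*c)
im=grab_frame('wrist');cv2.imwrite('pics/j.png',im)
u,v=[int(x) for x in px('wrist',[483,-206,66])];print(u,v)
cv2.imwrite('pics/jw.png',cv2.resize(im[v-35:v+20,u-40:u+40],(800,550),interpolation=2))
E
```

```text
278 221
```

View pics/jw.png

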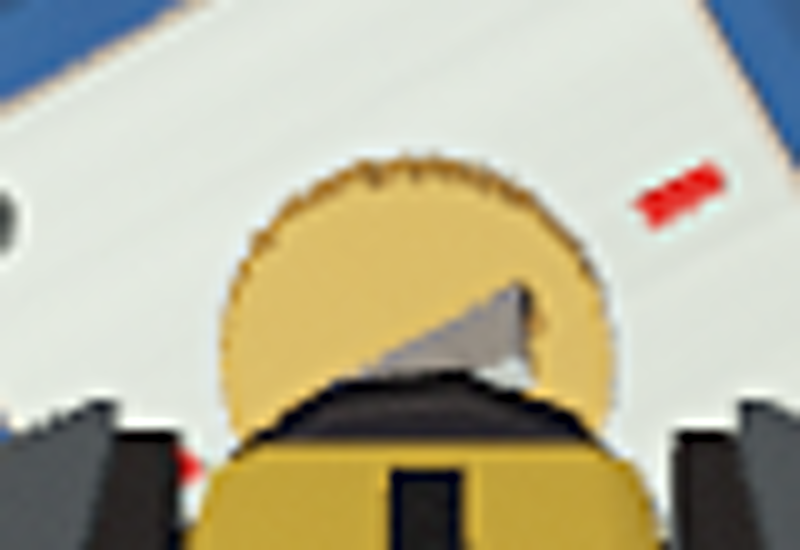

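The slot edge runs from (360,375) to (520,285), and the red bars are at (682,196) and (185,466), so the slot is close to in line with them. I'll measure it.

```bash
python3 - <<'E'
from h import *
d=np.load('pics/j.npz');c=(d['arr_0'],d['arr_1'],d['arr_2'])
g=lambda p,z:ray('',(np.array(p)+.5)/10-.5+[238,186],z,c)
def ang(a,b,z):
    e=g(b,z)-g(a,z);return np.degrees(np.arctan2(e[1],e[0])),np.linalg.norm(e)
print('slot',ang((360,375),(520,285),65.3))
print('bar',ang((640,218),(720,175),58),ang((635,208),(715,162),58))
# subpixel slot edge: per column, brass->dark transition along rows
im=cv2.imread('pics/j.png').astype(float);rb=im[...,2]-im[...,0];P=[]
for u in range(275,290):
    col=rb[205:222,u];i=np.where(col<55)[0]
    if len(i) and i[0]>0:
        k=i[0];P.append((u,205+k-1+(col[k-1]-55)/(col[k-1]-col[k])))
P=np.array(P);print(np.round(P[:,1],1))
f=np.polyfit(P[:,0],P[:,1],1);
A,B=[ray('',(u,np.polyval(f,u)),65.3,c) for u in(275,289)];e=B-A;print('edge',np.degrees(np.arctan2(e[1],e[0])))
# red bar centre line through its centroid and screw axis: angle via minAreaRect
r=((im[...,2]-im[...,1])>70)&(abs(im[...,1]-im[...,0])<50)
n,l,st,ce=cv2.connectedComponentsWithStats(r.astype(np.uint8));print(st[1:],ce[1:])
E
```

```text
slot (np.float64(-74.73685282688797), np.float64(12.375555407941887))
bar (np.float64(-75.87159944156295), np.float64(6.188051160637792)) (np.float64(-74.20185641724558), np.float64(6.285326079642308))
[220.9 220.5 219.9 219.5 218.9 218.5 217.9 217.4 216.9 216.1 215.9 214.9
 214.4 214. ]
edge -75.85305219300879
[[302 202   8   7  30]
 [256 231   2   3   5]] [[305.5 205. ]
 [256.4 232.2]]
```

```bash
python3 -m crank '1 0 0 0.02 0 0 0.7;1 0 0 0 0 0 0'>/dev/null; python3 avg.py; python3 -m crank '1 0 0 0.02 0 0 0.5;1 0 0 0 0 0 0'>/dev/null; python3 avg.py
```

```text
[-1.53900e+00  9.48000e-01  1.91600e+00  2.62000e-01  5.91000e-01
  6.00000e-02  1.35496e+02 -1.58870e+01] 0.031 35.475
[-1.75900e+00  1.21200e+00  2.17600e+00  2.43000e-01  5.53000e-01
  7.60000e-02  1.35471e+02 -1.63880e+01] 0.029 36.325
```

```bash
python3 -m crank '1 0 0 0 0 0 0.6;1 0 0 0 0 0 0'>/dev/null; python3 avg.py; python3 avg.py
```

```text
[-1.25800e+00  1.12700e+00  2.55400e+00  2.33000e-01  4.83000e-01
  1.04000e-01  1.35463e+02 -1.69890e+01] 0.023 37.175
[-1.10900e+00  7.48000e-01  2.53600e+00  2.24000e-01  4.38000e-01
  1.07000e-01  1.35452e+02 -1.69880e+01] 0.032 37.775
```

Stop reached: the torque rose to about 0.105 N m and the z travel is 4.1 mm as expected. I'll relax and withdraw.

```bash
python3 -m crank '1 0 0 0 0 0 -2;1 0 0 -0.2 0 0 -3;1 0 0 0 0 0 -2.5;1 0 0 -1 0 0 0;1 0 0 -2 0 0 0'>/dev/null; python3 go.py 473.5 249.6 215; python3 -m crank '1 0 0 -3 0 0 0;1 0 0 -5 0 0 0;1 0 0 -20 0 0 0;1 0 0 -40 0 0 0;1 0 0 -30 0 0 -10;1 0 0 0 0 0 -10;1 0 0 0 0 0 -10;1 0 0 0 0 0 -10;1 0 0 0 0 0 -10;1 0 0 0 0 0 -10'>/dev/null; python3 go.py 473.5 249.6 215;  python3 -m crank '1 0 0 0 0 0 -10;1 0 0 0 0 0 -10;1 0 0 0 0 0 -10;1 0 0 0 0 0 -10;1 0 0 0 0 0 -7.5;1 0 0 0 0 0 0;1 0 0 0 0 0 0'>/dev/null; python3 go.py 473.5 249.6 215
```

```text
[ 481.86 -206.37  138.35] [-1.80e+02  1.00e-02 -9.51e+00] tool shift [ -83.56 -448.33  -76.6 ] F [-0.08 -0.3  -0.56] T [-0.016  0.136  0.022] w 23.91 38.4
[ 481.86 -206.3   236.96] [ 1.7998e+02 -1.0000e-02  5.0840e+01] tool shift [ 348.21 -294.4    21.91] F [ 0.9   0.3  -0.95] T [-0.137  0.097 -0.021] w 23.6 39.65
[ 481.88 -206.33  236.81] [179.98   0.    97.91] tool shift [452.75  54.4   21.79] F [-0.74 -0.08 -1.74] T [-0.086 -0.003 -0.04 ] w 23.71 40.525
```

```bash
python3 -m crank '1 30 3.6 0 0 0 0;1 55 6.6 0 0 0 0;1 57 6.9 0 0 0 0;1 57 6.9 0 0 0 0;1 57 6.9 0 0 0 0;1 57 6.9 0 0 0 0;1 57 6.9 0 0 0 0;1 50 6 0 0 0 0;1 25 3 0 0 0 0;1 8 1 0 0 0 0'>/dev/null; python3 -m crank '1 0 0 10 0 0 0;1 0 0 0 0 0 0;1 0 0 0 0 0 0;1 0 0 0 0 0 0'>/dev/null; python3 go.py 473.5 249.6 145
```

```text
[473.14 249.28 226.92] [ 1.7997e+02 -1.0000e-02  9.7950e+01] tool shift [ 0.26  0.37 81.92] F [ 0.39 -0.3  -1.02] T [-0.058 -0.001 -0.009] w 24.36 42.275
```

```bash
python3 -m crank '1 0.3 0.3 30 0 0 0;1 0 0 35 0 0 0;1 0 0 18 0 0 0;1 0 0 0 0 0 0;1 0 0 0 0 0 0'>/dev/null; python3 go.py 473.5 249.6 82; python3 -m crank '1 0 0 8 0 0 0;1 0 0 8 0 0 0;1 0 0 0 0 0 0'>/dev/null; python3 go.py 473.5 249.6 82
```

```text
[473.89 250.49 144.71] [ 1.7989e+02 -4.0000e-02  9.8000e+01] tool shift [-0.88 -0.63 62.71] F [-0.59  0.01 -0.88] T [-0.093  0.02   0.036] w 23.76 42.9
[472.62 249.97 126.95] [-1.7991e+02  3.0000e-02  9.8010e+01] tool shift [-0.47  0.89 44.94] F [-0.48 -0.78 -1.08] T [-0.122  0.046  0.022] w 23.99 43.275
```

```bash
python3 -m crank '1 0 0 0 0 0 0;1 0 0 0 0 0 0;1 0 0 0 0 0 0'>/dev/null; python3 go.py 473.5 249.6 82
```

```text
[473.24 250.31 127.84] [ 1.7998e+02 -1.0000e-02  9.8010e+01] tool shift [-0.75  0.14 45.84] F [-0.31  0.45 -1.31] T [-0.097  0.044  0.04 ] w 23.86 43.65
```

```bash
python3 -m crank '1 -0.6 0.1 6 0 0 0;1 0 0 7 0 0 0;1 0 0 7 0 0 0;1 0 0 0 0 0 0;1 0 0 0 0 0 0'>/dev/null; python3 go.py 473.5 249.6 82; python3 -m crank '1 0 0 6 0 0 0;1 0 0 6 0 0 0;1 0 0 6 0 0 0;1 0 0 0 0 0 0;1 0 0 0 0 0 0'>/dev/null; python3 go.py 473.5 249.6 82
```

```text
[473.43 249.71 107.64] [ 1.800e+02 -1.000e-02  9.801e+01] tool shift [-0.12  0.05 25.64] F [ 0.05  0.18 -0.99] T [-0.077  0.087  0.028] w 23.7 44.275
[473.41 249.72  89.68] [ 1.7999e+02 -1.0000e-02  9.8020e+01] tool shift [-0.13  0.07  7.68] F [ 0.17 -0.18 -1.01] T [-0.09   0.06   0.034] w 23.76 44.9
```

```bash
python3 -m crank '1 0 0 4 0 0 0;1 0 0 2.5 0 0 0;1 0 0 0.5 0 0 0;1 0 0 0 0 0 0;1 0 0 0 0 0 0'>/dev/null; python3 go.py 473.5 249.6 82; python3 -m crank '1 0 0 0.4 0 0 0;1 0 0 0 0 0 0'>/dev/null; python3 go.py 473.5 249.6 82; python3 -m crank '1 0 0 0.3 0 0 0;1 0 0 0 0 0 0'>/dev/null; python3 go.py 473.5 249.6 82
```

```text
[473.41 249.69  82.78] [ 1.7999e+02 -1.0000e-02  9.8010e+01] tool shift [-0.11  0.07  0.78] F [ 0.51  0.47 -0.91] T [-0.084  0.035 -0.051] w 23.81 45.525
[473.32 249.66  82.29] [ 1.800e+02 -1.000e-02  9.801e+01] tool shift [-0.09  0.17  0.29] F [-0.31  0.27 -0.81] T [-0.103  0.026  0.104] w 23.94 45.775
[473.31 249.68  81.97] [ 1.800e+02 -1.000e-02  9.801e+01] tool shift [-0.11  0.17 -0.03] F [ 0.29 -0.34 -1.09] T [-0.063  0.044 -0.036] w 23.82 46.025
```

```bash
python3 -m crank '1 0 0 0.2 0 0 0;0.3 0 0 0 0 0 0;0 0 0 0 0 0 0;-1 0 0 0 0 0 0;-1 0 0 0 0 0 0;-1 0 0 0 0 0 0;-1 0 0 -10 0 0 0;-1 0 0 -30 0 0 0;-1 0 0 -50 0 0 0;-1 0 0 -50 0 0 0'; python3 -m crank '-1 0 0 -20 0 0 0;-1 -40 0 -20 0 0 0;-1 -50 0 0 0 0 0;-1 -30 0 0 0 0 0;-1 0 0 0 0 0 0;-1 0 0 0 0 0 0'; python3 - <<'E'
from h import *
im=grab_frame('wrist');cv2.imwrite('pics/k.png',im);cv2.imwrite('pics/kt.png',grab_frame('top'))
for o in('driver','stand'):
    for n in('wrist','top'):
        for d in models.search_frame(o,n)[:2]: print(n,o,np.round(d['point']),round(d['p'],2),np.round(px(n,d['point'])))
c=cam('wrist')
hsv=cv2.cvtColor(im,cv2.COLOR_BGR2HSV);m=cv2.inRange(hsv,(20,150,90),(35,255,255))
n,l,st,ce=cv2.connectedComponentsWithStats(m);print(st[1:][st[1:,4]>50]);print('cap pred',px('',[473.4,249.7,115],c),'flange',px('',[473.4,249.7,60],c))
np.savez('pics/k.npz',*c)
E
```

```text
time_s: 47.28
ee_pos: [473.2, 249.6, 223.8]
ee_rot: [180.0, -0.0, 98.0]
force: [0.3, 0.6, -0.1]
gripper_width: 91.3
gripper_force: 0.0
time_s: 48.02
ee_pos: [490.0, 131.4, 262.2]
ee_rot: [180.0, -0.0, 98.0]
force: [-0.3, 0.6, 0.1]
gripper_width: 91.8
gripper_force: 0.0
wrist driver [476. 247. 108.] 0.67 [283.  53.]
top driver [ 483. -209.   60.] 0.22 [403. 214.]
wrist stand [471. 239.  55.] 0.66 [276.  69.]
wrist stand [434. 133.  37.] 0.6 [229. 170.]
top stand [458. 256.  54.] 0.8 [220. 224.]
[[266  32  29  38 714]]
cap pred [279.88050368  46.83588871] flange [279.97240542  56.39792484]
```

```bash
python3 -c "
from workcell import env
print(env.job_done())"
```

```text
the job is handed in; nothing more can be done
None
```

The lock screw is turned clockwise to its stop, the driver is back upright in its stand and released, and the job was handed in at about 48 s; I didn't take a last close look at the screw after withdrawing the blade.

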